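# Load cassettes into the tissue processing basket

### The arm

A 6-joint arm with a two-finger parallel gripper is mounted at the origin on the work surface. World frame = base frame: x ahead of the robot, y to its left, z up, the work surface at z = 0. Lengths are in mm, angles in rad, forces in N, time in s.
With the tool pointing down it reaches from about 325 to 750 mm from the base axis. Payload 7.6 kg.
Tool frame: the origin (TCP) lies midway between the tips of the shut fingers; the grasp point (between the pads) lies 19 mm behind it (grasp_offset is the distance from the TCP to the grasp point, in mm); z points along the fingers, y is the direction in which the jaws open and shut (so a half turn about z gives the same grasp; the last joint's range is limited). The gripper opens to 85 mm and grips with 20 to 120 N. Pads are 22 mm wide; open, the fingers measure 114 mm over their backs; the gripper's body (76 mm by 85 mm) begins 54 mm behind the grasp point. The pads swing forward as they close: fully open they stand 13 mm farther back than shut.
Start: joints at [1.262, 0.052, 1.401, -0, 1.689, -0.07], TCP at [124.164, 510.127, 231.323] pointing down, gripper open.
Joint ranges: [-2.9, 2.9], [-0.91, 2.17], [0.12, 2.37], [-1.06, 4.2], [0.26, 2.73], [-2.93, 2.93]. Speed limits (rad/s): [2.57, 2.57, 3.01, 3.14, 3.14, 3.14].

### API

Orientations are given as a unit quaternion [w, x, y, z].
In Python, from station import state, get_image, camera_info, sign_off, silhouettes, grasp_offset gives the robot as it stands.
- The arm moves only by the tool servo_tool, never from a script. Its argument "plan" is a list of rows, each an object of numbers: "x", "y", "z": the shift along the tool's x, y, z in mm; "spin": the turn about the tool's z in degrees; "grip": the finger opening in mm, from 0 to 85.4. In form: [{"x": .., "y": .., "z": .., "spin": .., "grip": ..}, ...]. A call has 1 to 10 rows; each row is the pose to reach, as a shift and turn from the pose commanded when the call began, along the tool's axes at that moment; what a row does not reach only later rows make up. A row lasts 1/10 s, in which the tool goes at most 50 mm and 8.59 degrees, less where a joint would pass 70% of its speed; a pose out of reach is approached as far as the arm can. A call with a gripper value outside its range is refused whole. The fingers move at their own pace and stop on an object; "squeeze" is the grip in N (left out, the last holds). Time passes only in rows, so rows that repeat a pose let the fingers close. It gives the time, the measured TCP pose, the force and the opening at its end, in the units of the state.
- state(): the state, without advancing time (a new reading comes with each control period).
- get_image(name): name is "scene" or "top" or "wrist"; returns (picture, depth): 384x512x3 uint8, red, green, blue; 384x512 float32, mm along the optical axis (not along the pixel's ray), 0 where there is no reading.
- camera_info(name): a dict with "intrinsics" (3x3 intrinsics, pixels), "dist" ([k1, k2, p1, p2, k3] as OpenCV has them; the pictures are not rectified), "T" (4x4, takes a point from camera to world coordinates); the wrist camera has in their place "tool_from_camera" (4x4, takes a point from camera to tool coordinates, whose origin is the TCP and whose axes are the flange's). Camera axes: x right, y down, z forward; pixel columns grow to the right and rows downward; lengths in mm; the calibration is good to about 2 mm. A picture is of the moment at which its call begins: read the wrist's pose just before it. camera_info takes no time and is no camera call.
- sign_off(): hands the job in, once; it reports no verdict.
Trained networks look in the newest picture that a camera, given by its name, has taken for a name from the list of things; names that differ only in an ending like _2 or _b are one class to them, and where a whole thing is asked for, a point or a joint stands for the part that bears it (a point fixed in the world has none). Each returns a list of dicts, best first, with "score" (0 to 1); they miss things now and then, are a little off and sometimes report something else, mostly with a low value. They report only what shows in the picture. A call takes as long as a camera call.
- silhouettes(query, camera): "pixels" (384x512 bool, what is visible of it) and "rect" ([left, top, right, bottom] in pixels, round what is visible of it).
The state is a dict: "time": time; "qpos": joint angles; "joint_vel": joint speeds; "tau": joint torques, N m; "ee_pos": TCP position; "ee_rot": TCP orientation; "contact_force": force on the tool from outside, world axes, zero at the start; "wrist_torque": the same for the moment, N m; "opening": finger opening in mm.
Only numpy, scipy, OpenCV 4.12 (cv2) and the standard library are available. Lean on these libraries where they do the work, as an engineer would, in place of code of your own. Each camera call takes 0.05 s, during which the arm holds its last target. There are 200 camera calls.

### The job

Load the tissue processor's basket: take the scoop by its black grip, hold its open end low over the open basket and tip all five pink cassettes in. Put the empty scoop back down flat on the blue board and close the basket's lid. Leave the specimen jars and the forceps where they are.

Things in the scene. Friction and masses are not known exactly. Their poses are not given: they have to be found in the camera images.
- scoop: Loose metal scoop, 0.2-0.3 kg, flat on the board, carrying five cassettes. Tray 142 mm long (its x), 90 wide (y), 3 mm floor, side walls 27 mm high (15 mm near the open +x end), back wall 33 mm high at x = -71 mm. Origin: centre of its underside, z up. Black grip behind the back wall: x -190 to -90, y -10 to 10, z 28 to 46 mm. Cassettes slide from 24 to 31 degrees of tip; 43 empties it surely.
- scoop_grip (a point): Middle of the scoop's black grip, at (-140, 0, 37) mm in the scoop's frame.
- scoop_lip (a point): Middle of the scoop's open end, on the floor's upper face, at (71, 0, 3) mm in the scoop's frame: the edge over which the cassettes slide.
- board: Fixed pale blue board, 400 mm (its x) by 460 mm (its y), top face 23 mm above its origin, which is at its centre on the bench.
- basket: Fixed rectangular open stainless basket with slotted walls, outside 150 mm (its x) by 200 mm (its y), 80 mm high, walls 3 mm, inner floor at z = 8 mm. Origin: centre of the underside. The lid is hinged on its +x side, which faces away from the board, so the -x wall faces the board.
- basket_floor (a point): Centre of the basket's inner floor, axes as the basket's.
- basket_rim (a point): Centre of the basket's open top, at rim height (80 mm above the bench), axes as the basket's.
- lid (a joint): Lid angle: 0 = shut flat on the rim, 1.57 = upright, 1.95 = fully open, leaning away; starts open. Stiff hinge (0.16 N m): it stays where it is left and must be pushed all the way down, with 1 to 3 N near the free edge. Slotted steel plate, 150 mm from hinge to free edge, 200 mm wide, 4 mm thick, with a finger tab 50 mm wide sticking out 18 mm beyond the middle of the free edge.
- lid_hinge (a point): Middle of the lid's hinge line, on the basket's +x top edge (basket frame 75, 0, 80.5 mm); the line runs along the basket's y. The point turns with the lid.
- lid_edge (a point): Middle of the lid's free edge (at the root of the tab), 150 mm from the hinge line.
- cassette0: Loose closed pink tissue cassette, 40 mm (its x) by 28 by 7 mm, 12 g, a sloping white face at +x. Origin: centre of the underside. One of five alike, lying in the scoop.
- cassette1: Loose closed pink tissue cassette, 40 mm (its x) by 28 by 7 mm, 12 g, a sloping white face at +x. Origin: centre of the underside. One of five alike, lying in the scoop.
- cassette2: Loose closed pink tissue cassette, 40 mm (its x) by 28 by 7 mm, 12 g, a sloping white face at +x. Origin: centre of the underside. One of five alike, lying in the scoop.
- cassette3: Loose closed pink tissue cassette, 40 mm (its x) by 28 by 7 mm, 12 g, a sloping white face at +x. Origin: centre of the underside. One of five alike, lying in the scoop.
- cassette4: Loose closed pink tissue cassette, 40 mm (its x) by 28 by 7 mm, 12 g, a sloping white face at +x. Origin: centre of the underside. One of five alike, lying in the scoop.
- jar_large: Bystander: white specimen jar 62 mm in diameter, 70 mm high, near the board's far edge. Origin: centre of the underside.
- jar_small: Bystander: white specimen jar 48 mm in diameter, 55 mm high, near the board's far edge. Origin: centre of the underside.
- forceps: Bystander: steel forceps 125 mm long (its y), 8 mm high, lying near the board's far edge. Origin: middle of the underside.

How it is judged (in metres and radians):
On the way, in this order (a step that is already met when the one before it is completed fails the run):
1. the scoop is tipped (over 17 degrees) with the middle of its lip over the basket, not more than 80 mm above the rim (angle between scoop's own z axis and vertical above 0.3 rad and x of scoop_lip in the frame of basket_rim between -0.075 and 0.075 m and y of scoop_lip in the frame of basket_rim between -0.1 and 0.1 m and z of scoop_lip in the frame of basket_rim below 0.08 m), for 0.05 s.
2. all five cassettes lie in the basket (x of cassette0 in the frame of basket_floor between -0.073 and 0.073 m and y of cassette0 in the frame of basket_floor between -0.098 and 0.098 m and z of cassette0 in the frame of basket_floor between -0.005 and 0.07 m and x of cassette1 in the frame of basket_floor between -0.073 and 0.073 m and y of cassette1 in the frame of basket_floor between -0.098 and 0.098 m and z of cassette1 in the frame of basket_floor between -0.005 and 0.07 m and x of cassette2 in the frame of basket_floor between -0.073 and 0.073 m and y of cassette2 in the frame of basket_floor between -0.098 and 0.098 m and z of cassette2 in the frame of basket_floor between -0.005 and 0.07 m and x of cassette3 in the frame of basket_floor between -0.073 and 0.073 m and y of cassette3 in the frame of basket_floor between -0.098 and 0.098 m and z of cassette3 in the frame of basket_floor between -0.005 and 0.07 m and x of cassette4 in the frame of basket_floor between -0.073 and 0.073 m and y of cassette4 in the frame of basket_floor between -0.098 and 0.098 m and z of cassette4 in the frame of basket_floor between -0.005 and 0.07 m), for 0.2 s.
At the end, for the whole second after the job is handed in: All five cassettes lie inside the basket below its rim, the scoop lies flat and still on the blue board (within 5 degrees, its underside within 8 mm of the board's top), and the lid is shut to within 0.06 rad (all of step 2 and x of scoop in the frame of board between -0.2 and 0.2 m and y of scoop in the frame of board between -0.23 and 0.23 m and angle between scoop's own z axis and vertical below 0.09 rad and z of scoop in the frame of board between 0.017 and 0.031 m and linear speed of scoop below 0.03 m/s and value of joint lid below 0.06 rad); the robot touches nothing.
It fails at once if the large specimen jar is knocked over or shoved more than 30 mm (distance of jar_large from where it was at the start of the episode above 0.03 m or angle between jar_large's own z axis and vertical above 0.5 rad).
It fails at once if the small specimen jar is knocked over or shoved more than 30 mm (distance of jar_small from where it was at the start of the episode above 0.03 m or angle between jar_small's own z axis and vertical above 0.5 rad).
It fails at once if the forceps is knocked over or shoved more than 30 mm (distance of forceps from where it was at the start of the episode above 0.03 m or angle between forceps's own z axis and vertical above 0.5 rad).
It also fails if it takes over 67 s, if anything falls off the work surface, if the arm or the gripper's body presses on something with over 40 N, if the wrist force passes 120 N, or if a joint passes its speed limit or range.

## Working session

There is one attempt and no reset: what is moved stays moved. The work goes in short steps, Python scripts to look and compute and a tool call to move; the robot and the scene stay as the last step left them, time stands still between calls to the robot, and variables do not carry over. Pictures are saved under pics/ and viewed, on a budget of 10 in all, crops included, one or two more only if the job needs it, and the job is handed in when it is done.

Besides the shell and the picture viewer there is one more tool, called after "Emit:" as name(argument=value, ...), one argument or row to a line, values as JSON. servo_tool: Moves the arm, as the interface text tells. Its arguments: {"type":"object","properties":{"plan":{"type":"array","items":{"type":"object","properties":{"x":{"type":"number"},"y":{"type":"number"},"z":{"type":"number"},"spin":{"type":"number"},"grip":{"type":"number"}}}},"squeeze":{"type":"number"}},"required":["plan"]}

```bash
mkdir -p pics
cat > h.py <<'E'
import numpy as np, cv2
from station import *
from scipy.spatial.transform import Rotation as R
def snap(n,fn=None):
    s=state(); im,d=get_image(n)
    if fn: cv2.imwrite('pics/'+fn,im[:,:,::-1])
    return s,im,d
def cam(n,s):
    c=camera_info(n)
    if 'T' in c: T=np.array(c['T'])
    else:
        W=np.eye(4); q=s['ee_rot']; W[:3,:3]=R.from_quat([q[1],q[2],q[3],q[0]]).as_matrix(); W[:3,3]=s['ee_pos']
        T=W@np.array(c['tool_from_camera'])
    return np.array(c['intrinsics'],float),np.array(c['dist'],float),T
def unproj(n,s,d,mask):
    K,D,T=cam(n,s); v,u=np.nonzero(mask&(d>0)); z=d[v,u]
    p=cv2.undistortPoints(np.stack([u,v],1).astype(float)[:,None],K,D)[:,0]
    P=np.c_[p*z[:,None],z]; return P@T[:3,:3].T+T[:3,3]
def rect(P):
    return cv2.minAreaRect(P[:,:2].astype(np.float32))
E
python3 - <<'E'
from h import *
print(state(),grasp_offset() if callable(grasp_offset) else grasp_offset)
for n in ['top','scene']:
    s,im,d=snap(n,n+'0.png'); print(n,np.round(cam(n,s)[2],2).tolist())
    for q in ['scoop','board','basket','lid','jar_large','jar_small','forceps','cassette0']:
        for r in silhouettes(q,n)[:5 if q=='cassette0' else 1]:
            P=unproj(n,s,d,r['pixels'])
            if len(P)>5: print(q,round(r['score'],2),r['rect'],np.median(P,0).round(),P.min(0).round(),P.max(0).round(),[np.round(a,1) for a in rect(P)])
E
cd pics; python3 -c "
import cv2,numpy as np
cv2.imwrite('a.png',cv2.resize(np.vstack([cv2.imread('top0.png'),cv2.imread('scene0.png')]),(400,600)) )"
```

```text
{'time': 0.0, 'qpos': array([ 1.26167113e+00,  5.28384461e-02,  1.40175255e+00,  2.49818813e-05,
        1.68859671e+00, -7.02948045e-02]), 'joint_vel': array([ 0.00192825,  0.00141319, -0.0003959 ,  0.00033144,  0.00076865,
        0.00027582]), 'tau': array([ 2.17680928e-03, -3.81667185e+01, -3.60183835e+01,  1.65710103e-04,
        6.11780619e-03,  1.19185003e-05]), 'ee_pos': array([124.07171868, 509.81172691, 230.45750188]), 'ee_rot': array([-1.62575788e-04,  1.19130101e-01,  9.92878332e-01, -7.80878534e-04]), 'contact_force': array([ 0.38419123, -1.51841439,  0.6510153 ]), 'wrist_torque': array([-0.00470567, -0.03273282, -0.02149535]), 'opening': 85.80247570661393} 18.700000000000003
top [[0.01, -0.98, 0.18, 351.01], [-1.0, -0.02, -0.02, -34.91], [0.02, -0.18, -0.98, 1306.15], [0.0, 0.0, 0.0, 1.0]]
scoop 0.89 [278.0, 192.0, 382.7, 233.9] [ 494. -222.   30.] [ 447. -399.   17.] [ 558. -126.   74.] [array([ 496.7, -264. ]), array([269.5,  98.3]), np.float64(82.0)]
board 0.79 [230.1, 122.5, 406.3, 272.5] [ 542. -221.   22.] [ 339. -473.   -7.] [756.   8.  96.] [array([ 546.7, -233.
[... 3091 characters left out ...]
ay([47.5, 33.4]), np.float64(66.7)]
cassette0 0.71 [203.6, 158.3, 219.3, 173.1] [ 510. -158.   33.] [ 484. -174.   24.] [ 530. -141.   38.] [array([ 506.8, -157.4]), array([31., 46.]), np.float64(86.4)]
cassette0 0.63 [323.3, 100.5, 455.4, 235.2] [488. 299.  37.] [128. 143.  -6.] [633. 469. 245.] [array([380.7, 305. ]), array([412. , 357.4]), np.float64(19.8)]
cassette0 0.62 [185.2, 162.7, 200.0, 172.6] [ 518. -201.   33.] [ 503. -223.   25.] [ 547. -184.   54.] [array([ 524.3, -203.7]), array([38.3, 43.2]), np.float64(87.5)]
cassette0 0.41 [166.3, 156.6, 182.6, 165.4] [ 513. -248.   33.] [ 499. -271.   25.] [ 539. -228.   56.] [array([ 519.6, -251.4]), array([44.6, 34.9]), np.float64(75.9)]
```

View pics/top0.png

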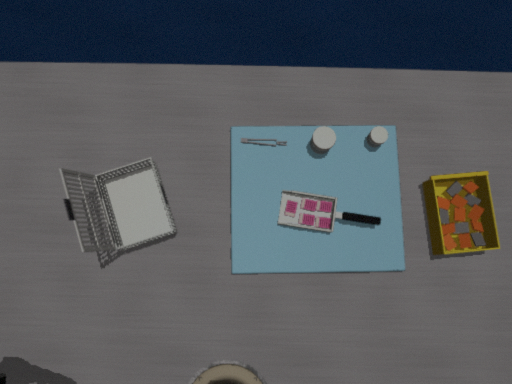

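View pics/scene0.png

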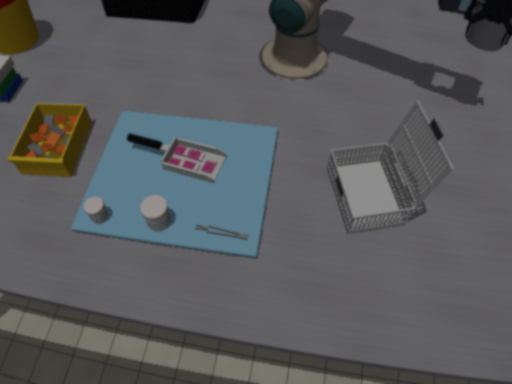

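Emit:
servo_tool(
  plan=[
    {"z": -40},
    {"x": -30, "y": -17, "z": -80},
    {"x": -70, "y": -40, "z": -100},
    {"x": -110, "y": -63, "z": -100},
    {"x": -152, "y": -86, "z": -100},
    {"x": -194, "y": -110, "z": -100},
    {"x": -236, "y": -134, "z": -100},
    {"x": -278, "y": -158, "z": -100},
    {"x": -310, "y": -176, "z": -100},
    {"x": -330, "y": -187, "z": -100},
  ],
)

```text
invalid input
```

Run:
```python
from h import *
s,im,d=snap('wrist','w1.png'); print(s['ee_pos'],s['ee_rot'],s['time']); print(np.round(np.array(camera_info('wrist')['tool_from_camera']),3).tolist())
np.savez('w1.npz',im=im,d=d,T=cam('wrist',s)[2])
P=unproj('wrist',s,d,d>0); Q=P[(P[:,2]>70)&(P[:,2]<90)&(P[:,1]>50)]
print(len(Q),[np.round(a,1) for a in rect(Q)],np.median(Q[:,2]),Q.min(0),Q.max(0))
s,im,d=snap('top','t1.png')
P=unproj('top',s,d,d>0)
for lo,hi,name in [(70,90,'rim')]:
    Q=P[(P[:,2]>lo)&(P[:,2]<hi)&(P[:,1]>100)&(P[:,1]<340)&(P[:,0]>350)&(P[:,0]<680)]
    print(len(Q),[np.round(a,1) for a in rect(Q)])
```

```text
[124.1626916  510.12591601 231.32997943] [5.88200161e-06 1.19131280e-01 9.92878510e-01 5.06127229e-05] 0.9
[[0.002, -0.958, -0.286, 72.652], [1.0, 0.001, 0.001, 0.109], [-0.0, -0.286, 0.958, -142.757], [0.0, 0.0, 0.0, 1.0]]
  return _methods._mean(a, axis=axis, dtype=dtype,
  ret = ret.dtype.type(ret / rcount)
Traceback (most recent call last):
ValueError: zero-size array to reduction operation minimum which has no identity
```

View pics/w1.png

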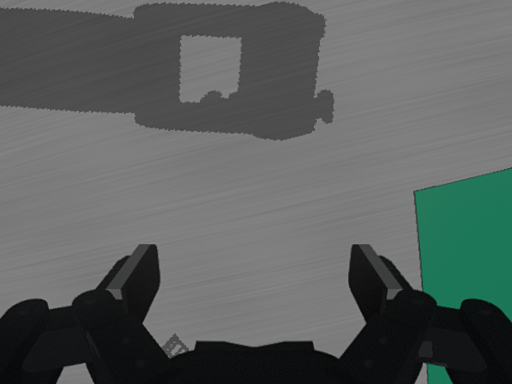

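The picture shows bare bench: the move was refused (each row probably needs all five keys), so the arm has not moved.

Emit:
servo_tool(
  plan=[
    {"x": 0, "y": 0, "z": -40, "spin": 0, "grip": 85},
    {"x": -30, "y": -17, "z": -80, "spin": 0, "grip": 85},
    {"x": -70, "y": -40, "z": -100, "spin": 0, "grip": 85},
    {"x": -110, "y": -63, "z": -100, "spin": 0, "grip": 85},
    {"x": -152, "y": -86, "z": -100, "spin": 0, "grip": 85},
    {"x": -194, "y": -110, "z": -100, "spin": 0, "grip": 85},
    {"x": -236, "y": -134, "z": -100, "spin": 0, "grip": 85},
    {"x": -278, "y": -158, "z": -100, "spin": 0, "grip": 85},
    {"x": -310, "y": -176, "z": -100, "spin": 0, "grip": 85},
    {"x": -330, "y": -187, "z": -100, "spin": 0, "grip": 85},
  ],
)

```text
time: 1.95
ee_pos: [402.1, 248.3, 331.3]
ee_rot: [0.0, 0.12, 0.993, -0.0]
contact_force: [-0.0, 0.9, -0.1]
opening: 84.9
```

Run:
```python
from h import *
s,im,d=snap('wrist','w2.png'); print(s['ee_pos'],s['ee_rot'],s['time'])
np.savez('w2.npz',im=im,d=d,T=cam('wrist',s)[2])
P=unproj('wrist',s,d,d>0); Q=P[(P[:,2]>70)&(P[:,2]<90)&(P[:,1]>50)]
if len(Q): print(len(Q),[np.round(a,1) for a in rect(Q)],np.median(Q[:,2]),Q.min(0),Q.max(0))
s,im,d=snap('top','t1.png'); np.savez('t1.npz',im=im,d=d)
P=unproj('top',s,d,d>0)
Q=P[(P[:,2]>72)&(P[:,2]<86)&(P[:,1]>100)&(P[:,1]<340)&(P[:,0]>350)&(P[:,0]<680)]
print(len(Q),[np.round(a,1) for a in rect(Q)])
```

```text
[402.13996759 248.27270387 331.28699544] [ 1.47784009e-04  1.20395415e-01  9.92726003e-01 -7.48306731e-05] 1.95
2197 [array([510.9, 249.9]), array([201.1, 157.2]), np.float64(19.6)] 79.94755497870176 [390.8484659  144.19933551  70.00460256] [630.7842925  343.13833343  89.98882758]
446 [array([512. , 248.3]), array([201.4, 156.9]), np.float64(19.5)]
```

View pics/w2.png

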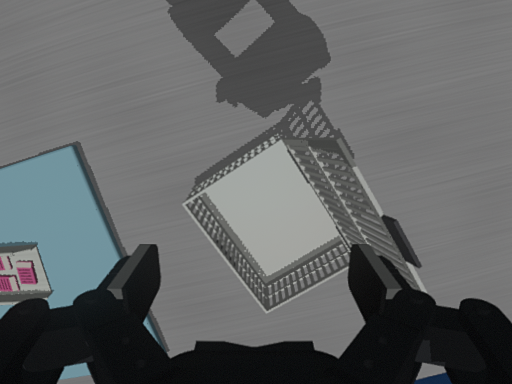

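The basket is clear at (185–350, 135–310); wrist and top depth agree on its rim: 201 mm long, basket x axis at 109.5°, centre ≈ (512, 246). Next, over to the scoop.

Emit:
servo_tool(
  plan=[
    {"x": -18, "y": -44, "z": 0, "spin": 8.4, "grip": 85},
    {"x": -36, "y": -89, "z": 0, "spin": 16.8, "grip": 85},
    {"x": -54, "y": -134, "z": 0, "spin": 25.2, "grip": 85},
    {"x": -72, "y": -178, "z": 0, "spin": 33.6, "grip": 85},
    {"x": -90, "y": -223, "z": 10, "spin": 42, "grip": 85},
    {"x": -108, "y": -268, "z": 25, "spin": 50.4, "grip": 85},
    {"x": -126, "y": -312, "z": 40, "spin": 58.8, "grip": 85},
    {"x": -144, "y": -357, "z": 55, "spin": 67.2, "grip": 85},
    {"x": -162, "y": -402, "z": 70, "spin": 75.6, "grip": 85},
    {"x": -180, "y": -446, "z": 80, "spin": 84, "grip": 85},
  ],
)

```text
time: 3.05
ee_pos: [469.9, -225.7, 250.6]
ee_rot: [-0.0, 0.755, 0.656, 0.0]
contact_force: [1.2, 0.7, 1.5]
opening: 84.9
```

Run:
```python
from h import *
s,im,d=snap('wrist','w3.png'); print(s['ee_pos'],s['ee_rot'],s['time'])
T=cam('wrist',s)[2]; np.savez('w3.npz',im=im,d=d,T=T)
for r in silhouettes('scoop','wrist')[:1]:
    m=r['pixels']; P=unproj('wrist',s,d,m); print(r['score'],r['rect'],[np.round(a,1) for a in rect(P)])
    m2=cv2.dilate(m.astype(np.uint8),np.ones((9,9)))>0
    dark=m2&(im.max(2)<60); G=unproj('wrist',s,d,dark); G=G[(G[:,2]>45)&(G[:,2]<80)]
    print('grip',len(G),[np.round(a,1) for a in rect(G)],np.percentile(G[:,2],[5,50,95]))
    P=unproj('wrist',s,d,m2)
    W=P[(P[:,2]>34)&(P[:,2]<60)&(P[:,1]>-300)]; print('walls',[np.round(a,1) for a in rect(W)])
    np.save('P3.npy',P)
```

```text
[ 469.9304298  -225.72454435  250.57782195] [-3.07381119e-04  7.54563501e-01  6.56226931e-01  2.07743897e-04] 3.05
0.86 [238.6, 61.5, 327.8, 299.7] [array([ 496.7, -257.5]), array([262.2,  98.9]), np.float64(82.4)]
grip 1369 [array([ 481.8, -338. ]), array([98.6, 19.4]), np.float64(82.0)] [65.72670212 68.77839307 70.16709692]
walls [array([ 500.3, -210.4]), array([166.7,  93.5]), np.float64(81.6)]
```

View pics/w3.png

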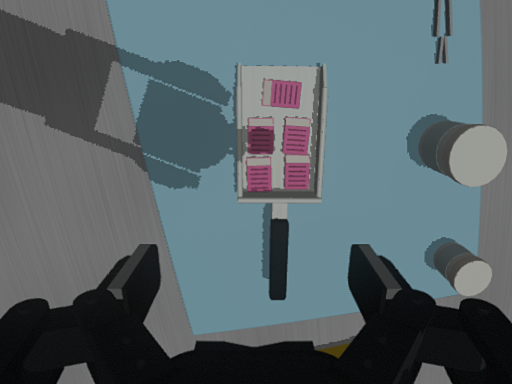

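The scoop is at columns 238–328 with its grip at (278, 215–300). The fit gives 99×19 mm, top z 69, yaw 82°, which matches the given sizes. Next, the grasp.

Emit:
servo_tool(
  plan=[
    {"x": -40, "y": 10, "z": 15, "spin": 0, "grip": 85},
    {"x": -80, "y": 20, "z": 40, "spin": 0, "grip": 85},
    {"x": -105, "y": 26, "z": 75, "spin": 0, "grip": 85},
    {"x": -109.5, "y": 27.4, "z": 115, "spin": 0, "grip": 85},
    {"x": -109.5, "y": 27.4, "z": 155, "spin": 0, "grip": 85},
    {"x": -109.5, "y": 27.4, "z": 185, "spin": 0, "grip": 85},
    {"x": -109.5, "y": 27.4, "z": 202, "spin": 0, "grip": 85},
    {"x": -109.5, "y": 27.4, "z": 210, "spin": 0, "grip": 60},
    {"x": -109.5, "y": 27.4, "z": 210, "spin": 0, "grip": 30},
    {"x": -109.5, "y": 27.4, "z": 210, "spin": 0, "grip": 10},
  ],
  squeeze=120,
)

```text
time: 4.15
ee_pos: [483.4, -337.0, 42.9]
ee_rot: [0.001, 0.753, 0.658, 0.0]
contact_force: [0.2, -0.8, 0.7]
opening: 43.3
```

Emit:
servo_tool(
  plan=[
    {"x": 0, "y": 0, "z": 0, "spin": 0, "grip": 10},
    {"x": 0, "y": 0, "z": 0, "spin": 0, "grip": 10},
    {"x": 0, "y": 0, "z": 0, "spin": 0, "grip": 10},
    {"x": 0, "y": 0, "z": 0, "spin": 0, "grip": 10},
  ],
)

```text
time: 4.55
ee_pos: [483.1, -337.7, 42.8]
ee_rot: [0.001, 0.753, 0.658, 0.0]
contact_force: [-0.2, -0.0, 6.1]
opening: 17.9
```

Emit:
servo_tool(
  plan=[
    {"x": 0, "y": 0, "z": -3, "spin": 0, "grip": 10},
    {"x": 0, "y": 0, "z": -10, "spin": 0, "grip": 10},
    {"x": 0, "y": 0, "z": -20, "spin": 0, "grip": 10},
    {"x": 0, "y": 0, "z": -35, "spin": 0, "grip": 10},
    {"x": 0, "y": 0, "z": -50, "spin": 0, "grip": 10},
    {"x": 0, "y": 0, "z": -68, "spin": 0, "grip": 10},
    {"x": 0, "y": 0, "z": -86, "spin": 0, "grip": 10},
    {"x": 0, "y": 0, "z": -100, "spin": 0, "grip": 10},
    {"x": 0, "y": 0, "z": -107, "spin": 0, "grip": 10},
    {"x": 0, "y": 0, "z": -110, "spin": 0, "grip": 10},
  ],
)

```text
time: 5.55
ee_pos: [482.6, -337.3, 152.5]
ee_rot: [0.001, 0.753, 0.658, 0.0]
contact_force: [0.2, -0.0, -3.7]
opening: 18.1
```

```bash
cat >> h.py <<'E'
def tilt(s,d,m):
    "fit scoop tilt in tool frame from wrist silhouette"
    C=np.array(camera_info('wrist')['tool_from_camera']); P=unproj('wrist',s,d,m)
    T=cam('wrist',s)[2]; P=(P-T[:3,3])@T[:3,:3]; return P@C[:3,:3].T+C[:3,3]
E
python3 - <<'E'
from h import *
s,im,d=snap('wrist','w4.png'); print(s['ee_pos'],s['time'],s['opening'],s['contact_force'],s['wrist_torque'])
for r in silhouettes('scoop','wrist')[:1]:
    P=tilt(s,d,r['pixels']); print(r['score'],r['rect'])
    for a in range(-60,240,20):
        b=P[(P[:,0]>=a)&(P[:,0]<a+20)]
        if len(b): print(a,len(b),np.percentile(b[:,2],[5,50,95]).round(1),np.percentile(b[:,1],[2,98]).round())
E
```

```text
[ 482.6046677  -337.28950786  152.48275254] 5.55 18.073105395842283 [ 0.15491175 -0.0077838  -3.69397536] [-0.40065727  0.04362868 -0.01001166]
0.71 [134.2, 3.9, 375.0, 347.9]
-40 1159 [-26.7 -25.7 -23.3] [-9. 10.]
-20 1762 [-26.8 -25.7 -24.3] [-9.  9.]
0 2095 [-26.5 -25.5 -23.8] [-9.  9.]
20 2486 [-26.4 -25.3 -23. ] [-9. 10.]
40 2571 [-25.9 -16.2 -13.5] [-9.  9.]
60 6633 [-15.7 -13.9  18.3] [-44.  44.]
80 5195 [-9.3 14.6 18.9] [-45.  45.]
100 3516 [-9.  17.5 19.1] [-44.  45.]
120 1 [129.6 129.6 129.6] [-93. -93.]
```

View pics/w4.png

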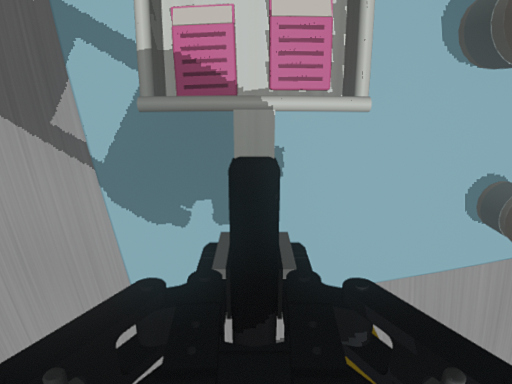

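The scoop hangs level, gripped mid-grip, with all the cassettes I can see in place. Next, carry it to the basket.

Emit:
servo_tool(
  plan=[
    {"x": 2, "y": 0, "z": -2, "spin": 0, "grip": 10},
    {"x": 8, "y": 0.5, "z": -6, "spin": 0, "grip": 10},
    {"x": 18, "y": 1, "z": -12, "spin": 0, "grip": 10},
    {"x": 32, "y": 2, "z": -20, "spin": 0, "grip": 10},
    {"x": 50, "y": 3, "z": -28, "spin": 0, "grip": 10},
    {"x": 72, "y": 4.5, "z": -36, "spin": 0, "grip": 10},
    {"x": 98, "y": 6, "z": -43, "spin": 0, "grip": 10},
    {"x": 128, "y": 8, "z": -48, "spin": 0, "grip": 10},
    {"x": 160, "y": 10, "z": -51, "spin": 0, "grip": 10},
    {"x": 192, "y": 12, "z": -52, "spin": 0, "grip": 10},
  ],
)

```text
time: 6.65
ee_pos: [520.2, -145.9, 204.8]
ee_rot: [0.001, 0.753, 0.658, 0.001]
contact_force: [-0.2, -0.0, -3.2]
opening: 17.9
```

Emit:
servo_tool(
  plan=[
    {"x": 33, "y": 2, "z": 0, "spin": -1, "grip": 10},
    {"x": 66, "y": 4, "z": 0, "spin": -3, "grip": 10},
    {"x": 99, "y": 6, "z": 0, "spin": -6, "grip": 10},
    {"x": 131, "y": 8, "z": 0, "spin": -10, "grip": 10},
    {"x": 160, "y": 10, "z": 0, "spin": -14, "grip": 10},
    {"x": 186, "y": 11.5, "z": 0, "spin": -18, "grip": 10},
    {"x": 207, "y": 13, "z": 0, "spin": -22, "grip": 10},
    {"x": 224, "y": 14, "z": 0, "spin": -25, "grip": 10},
    {"x": 236, "y": 14.5, "z": 0, "spin": -26.7, "grip": 10},
    {"x": 243, "y": 15, "z": 0, "spin": -27.3, "grip": 10},
  ],
)

```text
time: 7.65
ee_pos: [567.2, 91.6, 203.7]
ee_rot: [0.0, 0.576, 0.818, 0.0]
contact_force: [-0.3, -0.2, -2.9]
opening: 17.9
```

Run:
```python
from h import *
s,im,d=snap('scene','s5.png'); print(s['ee_pos'],s['ee_rot'],2*np.degrees(np.arctan2(s['ee_rot'][2],s['ee_rot'][1])),s['time'],s['wrist_torque'])
cv2.imwrite('pics/s5c.png',cv2.resize(im[60:260,180:480,::-1],None,fx=2,fy=2))
s,im,d=snap('wrist','w5.png'); P=tilt(s,d,silhouettes('scoop','wrist')[0]['pixels'])
for a in (-40,0,20): b=P[(P[:,0]>=a)&(P[:,0]<a+20)]; print(a,np.median(b[:,2]))
B=np.array([512.5,245.8]);a=np.radians(109.5);Rm=np.array([[np.cos(a),np.sin(a)],[-np.sin(a),np.cos(a)]])
print('grip in basket',Rm@(s['ee_pos'][:2]-B))
```

```text
[567.22070043  91.58403671 203.68539794] [4.40022733e-05 5.75685326e-01 8.17671322e-01 1.09893055e-04] 109.70471919811152 7.65 [-0.35844701 -0.1321002  -0.00440878]
-40 -25.727182903404696
0 -25.459182241321876
20 -25.326258451011377
grip in basket [-163.3755654    -0.31139692]
```

View pics/s5c.png

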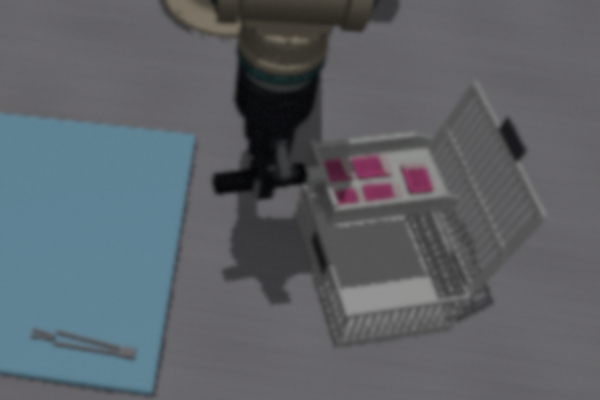

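All five cassettes are in the scoop, level over the open basket. Next, loosen the grip so that the tray tips about the pads; the near rim stops it at about 45°.

Emit:
servo_tool(
  plan=[
    {"x": 0, "y": 0, "z": 0, "spin": 0, "grip": 10},
    {"x": 0, "y": 0, "z": 0, "spin": 0, "grip": 10},
    {"x": 0, "y": 0, "z": 0, "spin": 0, "grip": 10},
  ],
  squeeze=40,
)

```text
time: 8.1
ee_pos: [567.3, 89.8, 203.5]
ee_rot: [0.0, 0.577, 0.817, 0.0]
contact_force: [-0.7, 0.6, -3.9]
opening: 17.9
```

```bash
cat >> h.py <<'E'
def droop():
    s,im,d=snap('wrist'); m=silhouettes('scoop','wrist')
    print(s['time'],s['ee_pos'].round(1),s['opening'].round(1),'F',s['contact_force'].round(1),'M',s['wrist_torque'].round(2))
    if not m: print('none'); return s,im,d
    P=tilt(s,d,m[0]['pixels']); G=P[(np.abs(P[:,1])<11)&(P[:,0]>-50)&(P[:,0]<45)&(P[:,2]<40)]
    print(len(G),'droop deg',np.degrees(np.arctan(np.polyfit(G[:,0],G[:,2],1))).round(1)[0])
    return s,im,d
E
python3 -c "
from h import *
droop()"
```

```text
Traceback (most recent call last):
  File "h.py", line 27, in droop
    print(s['time'],s['ee_pos'].round(1),s['opening'].round(1),'F',s['contact_force'].round(1),'M',s['wrist_torque'].round(2))
                                         ^^^^^^^^^^^^^^^^^^
AttributeError: 'float' object has no attribute 'round'
```

Emit:
servo_tool(
  plan=[
    {"x": 0, "y": 0, "z": 0, "spin": 0, "grip": 10},
    {"x": 0, "y": 0, "z": 0, "spin": 0, "grip": 10},
    {"x": 0, "y": 0, "z": 0, "spin": 0, "grip": 10},
  ],
  squeeze=20,
)

```text
time: 8.5
ee_pos: [567.3, 90.3, 203.4]
ee_rot: [0.0, 0.576, 0.817, 0.0]
contact_force: [0.1, 0.2, -3.1]
opening: 17.7
```

```bash
sed -i "s/s\['opening'\].round(1)/round(s['opening'],1)/" h.py; python3 -c "
from h import *
droop()"
```

```text
8.5 [567.3  90.3 203.4] 17.7 F [ 0.1  0.2 -3.1] M [-0.33 -0.05  0.05]
8149 droop deg 0.4
```

It holds level even at 20 N. I'll try a softer squeeze.

Emit:
servo_tool(
  plan=[
    {"x": 0, "y": 0, "z": 0, "spin": 0, "grip": 10},
    {"x": 0, "y": 0, "z": 0, "spin": 0, "grip": 10},
  ],
  squeeze=12,
)

```text
time: 8.8
ee_pos: [567.3, 90.4, 203.4]
ee_rot: [0.0, 0.576, 0.817, 0.0]
contact_force: [-0.1, 0.7, -3.2]
opening: 18.2
```

```bash
python3 -c "
from h import *
droop()"
```

```text
8.8 [567.3  90.4 203.4] 18.2 F [-0.1  0.7 -3.2] M [-0.34 -0.15  0.03]
8149 droop deg 0.5
```

Emit:
servo_tool(
  plan=[
    {"x": 0, "y": 0, "z": -45, "spin": 0, "grip": 10},
    {"x": 0, "y": 0, "z": -75, "spin": 0, "grip": 10},
    {"x": 0, "y": 0, "z": -92, "spin": 0, "grip": 10},
    {"x": 0, "y": 0, "z": -100, "spin": 0, "grip": 10},
  ],
  squeeze=20,
)

```text
time: 9.3
ee_pos: [567.7, 90.4, 305.9]
ee_rot: [0.001, 0.576, 0.817, 0.001]
contact_force: [0.6, 0.1, -2.9]
opening: 18.1
```

```bash
python3 -c "
from h import *
droop()"
```

```text
9.3 [567.7  90.4 305.9] 18.1 F [ 0.6  0.1 -2.9] M [-0.32 -0.12  0.  ]
8217 droop deg 0.5
```

No droop from a jerk either: the full-pad grasp is too stiff. I'll set the scoop back on the board and regrasp only the rear top corner of the grip, where the patch is small and the lever longer. That should pivot at 20 N and hold at 120 N.

Emit:
servo_tool(
  plan=[
    {"x": -9, "y": -4, "z": 0, "spin": 0, "grip": 10},
    {"x": -29, "y": -13, "z": 5, "spin": 0, "grip": 10},
    {"x": -62, "y": -27, "z": 15, "spin": 0, "grip": 10},
    {"x": -100, "y": -44, "z": 35, "spin": 0, "grip": 10},
    {"x": -141, "y": -62, "z": 60, "spin": 0, "grip": 10},
    {"x": -182, "y": -80, "z": 90, "spin": 0, "grip": 10},
    {"x": -220, "y": -96, "z": 120, "spin": 0, "grip": 10},
    {"x": -256, "y": -112, "z": 150, "spin": 0, "grip": 10},
    {"x": -279, "y": -122, "z": 175, "spin": 0, "grip": 10},
    {"x": -294, "y": -129, "z": 190, "spin": 0, "grip": 10},
  ],
  squeeze=120,
)

```text
time: 10.4
ee_pos: [541.8, -231.8, 108.7]
ee_rot: [-0.003, 0.577, 0.816, -0.001]
contact_force: [-1.0, 0.5, -3.1]
opening: 17.8
```

Emit:
servo_tool(
  plan=[
    {"x": 0, "y": 0, "z": 15, "spin": 0, "grip": 10},
    {"x": 0, "y": 0, "z": 33, "spin": 0, "grip": 10},
    {"x": 0, "y": 0, "z": 50, "spin": 0, "grip": 10},
    {"x": 0, "y": 0, "z": 61, "spin": 0, "grip": 10},
    {"x": 0, "y": 0, "z": 67, "spin": 0, "grip": 10},
    {"x": 0, "y": 0, "z": 70, "spin": 0, "grip": 10},
    {"x": 0, "y": 0, "z": 71, "spin": 0, "grip": 10},
  ],
)

```text
time: 11.1
ee_pos: [545.0, -229.5, 43.3]
ee_rot: [0.0, 0.576, 0.817, 0.0]
contact_force: [-2.3, 1.9, 1.5]
opening: 17.8
```

Emit:
servo_tool(
  plan=[
    {"x": 0, "y": 0, "z": 0, "spin": 0, "grip": 45},
    {"x": 0, "y": 0, "z": 0, "spin": 0, "grip": 45},
    {"x": 0, "y": 0, "z": -3, "spin": 0, "grip": 45},
    {"x": -12, "y": 0, "z": -12, "spin": 0, "grip": 45},
    {"x": -32, "y": 0, "z": -17, "spin": 0, "grip": 45},
    {"x": -46, "y": 0, "z": -17, "spin": 0, "grip": 45},
    {"x": -52, "y": 0, "z": -17, "spin": 0, "grip": 45},
    {"x": -52, "y": 0, "z": -17, "spin": 0, "grip": 45},
  ],
)

```text
time: 11.9
ee_pos: [562.0, -279.4, 59.5]
ee_rot: [0.0, 0.577, 0.817, 0.0]
contact_force: [-0.6, 0.5, -0.2]
opening: 45.1
```

Run:
```python
from h import *
s,im,d=snap('wrist','w6.png'); print(s['time'],s['ee_pos'],s['opening'])
m=silhouettes('scoop','wrist')
P=tilt(s,d,m[0]['pixels']); G=P[(np.abs(P[:,1])<12)&(P[:,2]<5)]
print(G.min(0),G.max(0),np.median(G,0)); 
for a in range(-20,110,10):
    b=G[(G[:,0]>=a)&(G[:,0]<a+10)]
    if len(b): print(a,len(b),np.median(b[:,2]).round(1),np.percentile(b[:,1],[2,98]).round(1))
```

```text
11.9 [ 562.00857974 -279.35513841   59.52897155] 45.12467997244175
[  2.30901987  -9.40531511 -12.12298031] [109.81852258  10.83815591   3.4854691 ] [60.94672615  0.69391146 -9.3177289 ]
0 562 -9.3 [-8.3  9.9]
10 928 -9.4 [-8.7 10.3]
20 966 -9.4 [-8.5 10.4]
30 1033 -9.5 [-8.8 10.2]
40 1100 -9.4 [-9.  10.1]
50 1156 -9.4 [-8.9 10.2]
60 1261 -9.5 [-8.8 10.1]
70 1269 -9.4 [-8.6 10.2]
80 1339 -9.4 [-8.5 10. ]
90 1338 -9.2 [-8.7 10.2]
100 800 1.3 [-7.1  8.6]
```

View pics/w6.png

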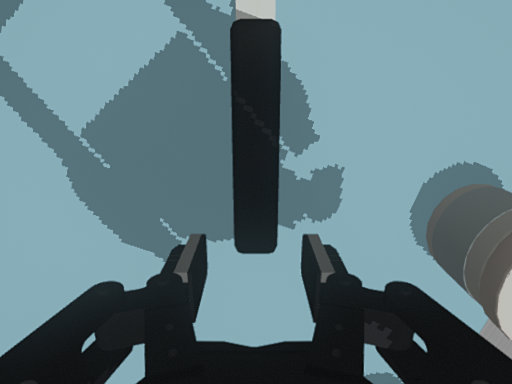

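The grip's rear end is at (256, 250), just ahead of the pads. The pads overlap it by about 9×9 mm, as planned. Close and lift.

Emit:
servo_tool(
  plan=[
    {"x": 0, "y": 0.5, "z": 1, "spin": 0, "grip": 10},
    {"x": 0, "y": 0.5, "z": 1, "spin": 0, "grip": 10},
    {"x": 0, "y": 0.5, "z": 1, "spin": 0, "grip": 10},
    {"x": 0, "y": 0.5, "z": 1, "spin": 0, "grip": 10},
    {"x": 0, "y": 0.5, "z": 1, "spin": 0, "grip": 10},
    {"x": 0, "y": 0.5, "z": -1, "spin": 0, "grip": 10},
    {"x": 0, "y": 0.5, "z": -4, "spin": 0, "grip": 10},
    {"x": 0, "y": 0.5, "z": -10, "spin": 0, "grip": 10},
    {"x": 0, "y": 0.5, "z": -15, "spin": 0, "grip": 10},
    {"x": 0, "y": 0.5, "z": -17, "spin": 0, "grip": 10},
  ],
  squeeze=120,
)

```text
time: 13.0
ee_pos: [562.8, -279.1, 77.4]
ee_rot: [0.001, 0.576, 0.817, -0.0]
contact_force: [0.3, 0.2, -2.8]
opening: 14.6
```

Run:
```python
from h import *
s,im,d=snap('wrist','w7.png'); m=silhouettes('scoop','wrist')
print(s['time'],s['ee_pos'],s['opening'],s['contact_force'],s['wrist_torque'])
P=tilt(s,d,m[0]['pixels']); G=P[(np.abs(P[:,1])<11)&(P[:,0]>10)&(P[:,0]<95)&(P[:,2]<60)]
print(np.degrees(np.arctan(np.polyfit(G[:,0],G[:,2],1)[0])),len(G),P[:,0].min())
```

```text
13.0 [ 562.76478637 -279.07915448   77.41059064] 14.620121168902138 [ 0.30600577  0.15791829 -2.8068047 ] [-0.17952712 -0.07080983 -0.03874695]
4.139593585032066 9462 -15.00457778804413
```

It is already pivoting at 120 N (4° droop, opening 14.6, so the pads sit on the rounded edge): too small a patch. I'll regrasp at the rear end with the full grip height and about 11 mm overlap.

Emit:
servo_tool(
  plan=[
    {"x": 0, "y": 0, "z": 8, "spin": 0, "grip": 10},
    {"x": 0, "y": 0, "z": 17, "spin": 0, "grip": 10},
    {"x": 0, "y": 0, "z": 17, "spin": 0, "grip": 45},
    {"x": 0, "y": 0, "z": 17, "spin": 0, "grip": 45},
    {"x": 1, "y": 0, "z": 20, "spin": 0, "grip": 45},
    {"x": 2, "y": 0, "z": 30, "spin": 0, "grip": 45},
    {"x": 2, "y": 0, "z": 34, "spin": 0, "grip": 45},
    {"x": 2, "y": 0, "z": 34, "spin": 0, "grip": 10},
    {"x": 2, "y": 0, "z": 34, "spin": 0, "grip": 10},
    {"x": 2, "y": 0, "z": 34, "spin": 0, "grip": 10},
  ],
  squeeze=120,
)

```text
time: 14.1
ee_pos: [561.7, -276.7, 42.5]
ee_rot: [-0.0, 0.576, 0.817, 0.0]
contact_force: [0.0, 0.9, -0.8]
opening: 17.4
```

Emit:
servo_tool(
  plan=[
    {"x": 0, "y": 0, "z": 0, "spin": 0, "grip": 10},
    {"x": 0, "y": 0, "z": 0, "spin": 0, "grip": 10},
    {"x": 0, "y": 0, "z": -3, "spin": 0, "grip": 10},
    {"x": 0, "y": 0, "z": -9, "spin": 0, "grip": 10},
    {"x": 0, "y": 0, "z": -16, "spin": 0, "grip": 10},
    {"x": 0, "y": 0, "z": -20, "spin": 0, "grip": 10},
    {"x": 0, "y": 0, "z": -20, "spin": 0, "grip": 10},
  ],
)

```text
time: 14.8
ee_pos: [562.3, -277.2, 63.6]
ee_rot: [0.001, 0.576, 0.817, 0.0]
contact_force: [0.5, -0.1, -2.7]
opening: 17.5
```

```bash
cat >> h.py <<'E'
def droop2():
    s,im,d=snap('wrist'); m=silhouettes('scoop','wrist')
    print(s['time'],s['ee_pos'].round(1),round(s['opening'],1),'F',s['contact_force'].round(1),'M',s['wrist_torque'].round(2))
    P=tilt(s,d,m[0]['pixels']); G=P[(np.abs(P[:,1])<11)&(P[:,0]>10)&(P[:,0]<80)&(P[:,2]<100)]
    k=np.polyfit(G[:,0],G[:,2],1); print('droop',np.degrees(np.arctan(k[0])).round(1),'z0',k[1].round(1),len(G),P[:,0].min().round(1))
E
python3 -c "
from h import *
droop2()"
```

```text
14.8 [ 562.3 -277.2   63.6] 17.5 F [ 0.5 -0.1 -2.7] M [-0.59 -0.17  0.06]
droop 2.0 z0 -26.5 9620 -0.8
```

It holds at 120 N (moment 0.6 N·m). A safe test, 20 mm above the board: does 20 N let it pivot?

Emit:
servo_tool(
  plan=[
    {"x": 0, "y": 0, "z": 0, "spin": 0, "grip": 10},
    {"x": 0, "y": 0, "z": 0, "spin": 0, "grip": 10},
  ],
  squeeze=20,
)

```text
time: 15.1
ee_pos: [561.6, -276.7, 62.0]
ee_rot: [-0.0, 0.576, 0.817, -0.0]
contact_force: [0.1, -0.1, -3.0]
opening: 17.4
```

```bash
python3 -c "
from h import *
droop2()"
```

```text
15.1 [ 561.6 -276.7   62. ] 17.4 F [ 0.1 -0.1 -3. ] M [-0.45 -0.17 -0.04]
droop 2.1 z0 -26.5 9660 -0.6
```

Emit:
servo_tool(
  plan=[
    {"x": 0, "y": 0, "z": 0, "spin": 0, "grip": 17},
    {"x": 0, "y": 0, "z": 0, "spin": 0, "grip": 17},
  ],
  squeeze=20,
)

```text
time: 15.4
ee_pos: [561.7, -276.8, 62.3]
ee_rot: [-0.0, 0.576, 0.817, 0.0]
contact_force: [1.1, 0.2, -4.0]
opening: 17.1
```

```bash
python3 -c "
from h import *
droop2()
print([round(state()['opening'],2) for _ in range(4)])"
```

```text
15.4 [ 561.7 -276.8   62.3] 17.1 F [ 1.1  0.2 -4. ] M [-0.53 -0.23 -0.02]
droop 2.1 z0 -26.5 9687 -42.0
[17.42, 17.42, 17.42, 17.42]
```

Emit:
servo_tool(
  plan=[
    {"x": 0, "y": 0, "z": 0, "spin": 0, "grip": 17.5},
    {"x": 0, "y": 0, "z": 0, "spin": 0, "grip": 17.5},
  ],
  squeeze=20,
)

```text
time: 15.7
ee_pos: [561.8, -276.8, 62.4]
ee_rot: [0.0, 0.576, 0.817, 0.0]
contact_force: [-0.0, 0.3, -2.8]
opening: 17.8
```

```bash
python3 -c "
from h import *
droop2()"
```

```text
15.7 [ 561.8 -276.8   62.4] 17.8 F [-0.   0.3 -2.8] M [-0.52 -0.14 -0.04]
droop 2.1 z0 -26.6 9690 -0.7
```

Emit:
servo_tool(
  plan=[
    {"x": 0, "y": 0, "z": 0, "spin": 0, "grip": 17.9},
    {"x": 0, "y": 0, "z": 0, "spin": 0, "grip": 17.9},
  ],
  squeeze=20,
)

```text
time: 16.0
ee_pos: [561.8, -276.8, 62.4]
ee_rot: [0.0, 0.576, 0.817, 0.0]
contact_force: [-0.6, 0.1, -3.6]
opening: 18.5
```

```bash
python3 -c "
from h import *
droop2()"
```

```text
16.0 [ 561.8 -276.8   62.4] 18.5 F [-0.6  0.1 -3.6] M [-0.5  -0.18  0.07]
droop 2.1 z0 -26.6 9705 -40.8
```

Emit:
servo_tool(
  plan=[
    {"x": 0, "y": 0, "z": 0, "spin": 0, "grip": 18.4},
    {"x": 0, "y": 0, "z": 0, "spin": 0, "grip": 18.4},
  ],
  squeeze=20,
)

```text
time: 16.3
ee_pos: [561.8, -276.8, 62.4]
ee_rot: [-0.0, 0.576, 0.817, 0.0]
contact_force: [0.3, 0.5, -3.5]
opening: 18.6
```

```bash
python3 -c "
from h import *
droop2()"
```

```text
16.3 [ 561.8 -276.8   62.4] 18.6 F [ 0.3  0.5 -3.5] M [-0.51 -0.15  0.01]
droop 2.1 z0 -26.7 9683 -5.3
```

Emit:
servo_tool(
  plan=[
    {"x": 0, "y": 0, "z": 0, "spin": 0, "grip": 18.8},
    {"x": 0, "y": 0, "z": 0, "spin": 0, "grip": 18.8},
  ],
  squeeze=20,
)

```text
time: 16.6
ee_pos: [561.8, -276.7, 62.5]
ee_rot: [-0.0, 0.576, 0.817, 0.0]
contact_force: [-0.8, 0.3, -1.8]
opening: 18.8
```

```bash
python3 -c "
from h import *
droop2()"
```

```text
16.6 [ 561.8 -276.7   62.5] 18.8 F [-0.8  0.3 -1.8] M [-0.23 -0.1   0.  ]
droop 4.5 z0 -26.7 9507 -0.8
```

Stepping the opening gives fine control: at 18.8 mm the scoop pivots (2.1 → 4.5°, lip on the board) and stays held. Clamp firmly, lift and carry to the basket.

Emit:
servo_tool(
  plan=[
    {"x": 0, "y": 0, "z": 0, "spin": 0, "grip": 10},
    {"x": 0, "y": 0, "z": 0, "spin": 0, "grip": 10},
    {"x": 0, "y": 0, "z": -3, "spin": 0, "grip": 10},
    {"x": 0, "y": 0, "z": -10, "spin": 0, "grip": 10},
    {"x": 0, "y": 0, "z": -22, "spin": 0, "grip": 10},
    {"x": 0, "y": 0, "z": -38, "spin": 0, "grip": 10},
    {"x": 2, "y": 1, "z": -56, "spin": 0, "grip": 10},
    {"x": 8, "y": 3.5, "z": -76, "spin": 0, "grip": 10},
    {"x": 18, "y": 8, "z": -96, "spin": 0, "grip": 10},
    {"x": 32, "y": 14, "z": -114, "spin": 0, "grip": 10},
  ],
  squeeze=120,
)

```text
time: 17.7
ee_pos: [564.4, -242.2, 179.4]
ee_rot: [0.001, 0.577, 0.817, 0.0]
contact_force: [-0.7, 0.4, -3.3]
opening: 17.6
```

Emit:
servo_tool(
  plan=[
    {"x": 20, "y": 9, "z": -14, "spin": 0, "grip": 10},
    {"x": 46, "y": 20, "z": -24, "spin": 0, "grip": 10},
    {"x": 76, "y": 34, "z": -31, "spin": 0, "grip": 10},
    {"x": 108, "y": 48, "z": -35, "spin": 0, "grip": 10},
    {"x": 140, "y": 62, "z": -36, "spin": 0, "grip": 10},
    {"x": 170, "y": 76, "z": -36, "spin": 0, "grip": 10},
    {"x": 197, "y": 88, "z": -36, "spin": 0, "grip": 10},
    {"x": 221, "y": 98, "z": -36, "spin": 0, "grip": 10},
    {"x": 239, "y": 107, "z": -36, "spin": 0, "grip": 10},
    {"x": 251, "y": 112, "z": -36, "spin": 0, "grip": 10},
  ],
)

```text
time: 18.7
ee_pos: [585.5, 33.5, 214.0]
ee_rot: [0.001, 0.576, 0.818, 0.0]
contact_force: [-0.6, -0.2, -4.2]
opening: 17.1
```

Run:
```python
from h import *
droop2()
s=state(); print(2*np.degrees(np.arctan2(s['ee_rot'][2],s['ee_rot'][1])))
B=np.array([512.5,245.8]);a=np.radians(109.5);Rm=np.array([[np.cos(a),np.sin(a)],[-np.sin(a),np.cos(a)]])
print('TCP in basket',Rm@(s['ee_pos'][:2]-B))
snap('scene','s8.png')
```

```text
18.7 [585.5  33.5 214. ] 17.1 F [-0.6 -0.2 -4.2] M [-0.46 -0.17 -0.05]
droop 5.4 z0 -26.5 9436 -135.0
109.72835050915745
TCP in basket [-224.67760157    2.16205783]
```

In place with 5.4° droop. Now loosen stepwise to tip.

Emit:
servo_tool(
  plan=[
    {"x": 4, "y": -2, "z": 0, "spin": 0, "grip": 18.4},
    {"x": 4, "y": -2, "z": 0, "spin": 0, "grip": 18.8},
    {"x": 4, "y": -2, "z": 0, "spin": 0, "grip": 18.8},
  ],
  squeeze=20,
)

```text
time: 19.15
ee_pos: [582.1, 34.5, 212.6]
ee_rot: [0.0, 0.577, 0.817, 0.0]
contact_force: [-0.1, 0.2, -3.1]
opening: 18.9
```

```bash
python3 -c "
from h import *
droop2()"
```

```text
19.15 [582.1  34.5 212.6] 18.9 F [-0.1  0.2 -3.1] M [-0.39 -0.18 -0.  ]
droop 15.5 z0 -27.0 8566 -129.9
```

Emit:
servo_tool(
  plan=[
    {"x": 0, "y": 0, "z": 0, "spin": 0, "grip": 18.8},
    {"x": 0, "y": 0, "z": 0, "spin": 0, "grip": 18.8},
  ],
  squeeze=20,
)

```text
time: 19.45
ee_pos: [582.2, 35.1, 212.5]
ee_rot: [-0.0, 0.576, 0.817, 0.0]
contact_force: [-0.4, 0.0, -2.5]
opening: 19.1
```

```bash
python3 -c "
from h import *
droop2()"
```

```text
19.45 [582.2  35.1 212.5] 19.1 F [-0.4  0.  -2.5] M [-0.2  -0.02  0.01]
droop 34.8 z0 -28.3 7449 -128.8
```

34.8°, near the rim stop. Next, raise and advance slightly while it keeps tipping.

Emit:
servo_tool(
  plan=[
    {"x": 0, "y": 0, "z": 0, "spin": 0, "grip": 18.8},
    {"x": 3, "y": 0, "z": -6, "spin": 0, "grip": 18.8},
    {"x": 7, "y": 0, "z": -13, "spin": 0, "grip": 18.8},
    {"x": 11, "y": 0, "z": -20, "spin": 0, "grip": 18.8},
    {"x": 15, "y": 0, "z": -27, "spin": 0, "grip": 18.8},
    {"x": 18, "y": 0, "z": -32, "spin": 0, "grip": 18.4},
    {"x": 20, "y": 0, "z": -35, "spin": 0, "grip": 18},
  ],
  squeeze=20,
)

```text
time: 20.25
ee_pos: [575.5, 54.4, 248.3]
ee_rot: [0.0, 0.576, 0.817, 0.0]
contact_force: [-0.4, 0.3, -2.9]
opening: 18.6
```

Run:
```python
from h import *
droop2()
s,im,d=snap('scene','s9.png'); cv2.imwrite('pics/s9c.png',cv2.resize(im[60:260,180:480,::-1],None,fx=2.4,fy=2.4,interpolation=3))
for r in silhouettes('cassette0','scene')[:6]:
    P=unproj('scene',s,d,r['pixels']); print(round(r['score'],2),r['rect'],np.median(P,0).round())
```

```text
20.25 [575.5  54.4 248.3] 18.6 F [-0.4  0.3 -2.9] M [-0.33 -0.09  0.  ]
droop 35.0 z0 -28.3 7474 -154.1
0.52 [358.2, 192.4, 375.7, 204.8] [534. 247.  25.]
0.48 [198.0, 230.6, 247.2, 242.5] [693. -68.  29.]
```

View pics/s9c.png

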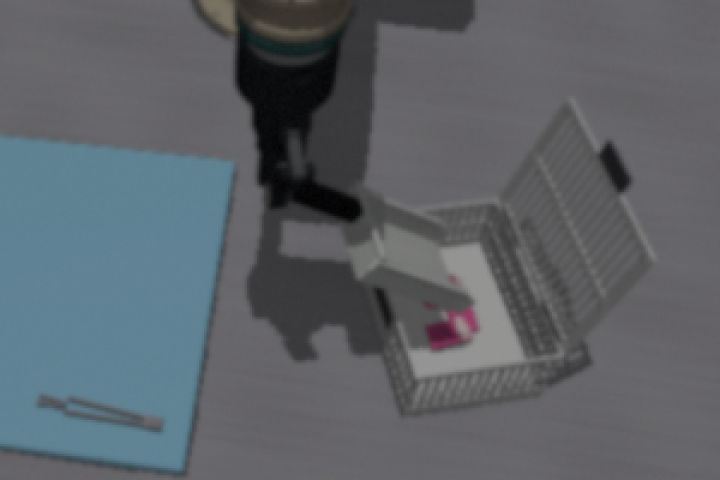

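The scoop looks mostly empty and cassettes lie in the basket near (455, 325). Tip further to be sure.

Emit:
servo_tool(
  plan=[
    {"x": 0, "y": 0, "z": 0, "spin": 0, "grip": 18.8},
    {"x": 0, "y": 0, "z": 0, "spin": 0, "grip": 18.9},
    {"x": 0, "y": 0, "z": 0, "spin": 0, "grip": 18.9},
    {"x": 0, "y": 0, "z": 0, "spin": 0, "grip": 18.9},
  ],
  squeeze=20,
)

```text
time: 20.85
ee_pos: [575.5, 53.9, 247.3]
ee_rot: [-0.0, 0.576, 0.817, -0.0]
contact_force: [-0.2, 0.3, -2.4]
opening: 18.9
```

Run:
```python
from h import *
droop2()
```

```text
20.85 [575.5  53.9 247.3] 18.9 F [-0.2  0.3 -2.4] M [-0.25 -0.11 -0.01]
droop 35.0 z0 -28.3 7481 -150.7
```

Emit:
servo_tool(
  plan=[
    {"x": 0, "y": 0, "z": 0, "spin": 0, "grip": 19.1},
    {"x": 0, "y": 0, "z": 0, "spin": 0, "grip": 19.1},
    {"x": 0, "y": 0, "z": 0, "spin": 0, "grip": 19.1},
  ],
  squeeze=20,
)

```text
time: 21.25
ee_pos: [575.5, 54.0, 247.4]
ee_rot: [0.0, 0.576, 0.817, 0.0]
contact_force: [-0.1, -0.0, -2.6]
opening: 19.2
```

Run:
```python
from h import *
droop2()
```

```text
21.25 [575.5  54.  247.4] 19.2 F [-0.1 -0.  -2.6] M [-0.3  -0.05  0.04]
droop 34.9 z0 -28.3 7500 -151.3
```

Emit:
servo_tool(
  plan=[
    {"x": 0, "y": 0, "z": 0, "spin": 0, "grip": 19.3},
    {"x": 0, "y": 0, "z": 0, "spin": 0, "grip": 19.3},
  ],
  squeeze=20,
)

```text
time: 21.55
ee_pos: [575.5, 54.1, 247.4]
ee_rot: [-0.0, 0.576, 0.817, 0.0]
contact_force: [0.2, -0.1, -3.3]
opening: 19.5
```

Run:
```python
from h import *
droop2()
s,im,d=snap('top','t10.png'); a=cv2.resize(im[150:280,50:230,::-1],None,fx=3,fy=3,interpolation=3)
s,im,d=snap('wrist'); b=cv2.resize(im[:,:,::-1],(520,390))[:390]
cv2.imwrite('pics/c10.png',cv2.resize(np.hstack([a,b[:390]]),(800,294)))
```

```text
21.55 [575.5  54.1 247.4] 19.5 F [ 0.2 -0.1 -3.3] M [-0.18 -0.08  0.05]
droop 40.8 z0 -29.8 7164 -152.9
```

View pics/c10.png

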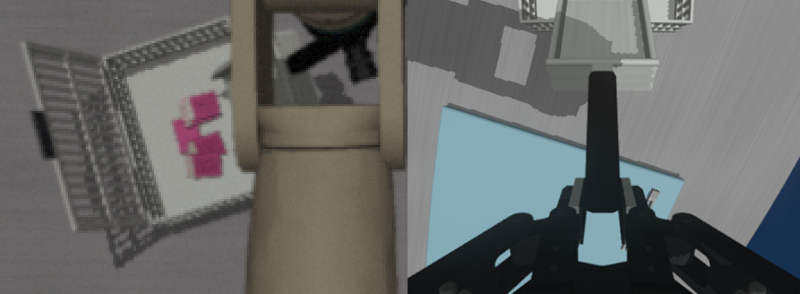

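The scoop is empty at 41° and the cassettes lie in a cluster in the basket. Clamp, lift clear and go back over the board.

Emit:
servo_tool(
  plan=[
    {"x": 0, "y": 0, "z": 0, "spin": 0, "grip": 10},
    {"x": 0, "y": 0, "z": -12, "spin": 0, "grip": 10},
    {"x": 0, "y": 0, "z": -35, "spin": 0, "grip": 10},
    {"x": -15, "y": -6, "z": -50, "spin": 0, "grip": 10},
    {"x": -50, "y": -20, "z": -55, "spin": 0, "grip": 10},
    {"x": -92, "y": -37, "z": -55, "spin": 0, "grip": 10},
    {"x": -136, "y": -55, "z": -55, "spin": 0, "grip": 10},
    {"x": -180, "y": -72, "z": -50, "spin": 0, "grip": 10},
    {"x": -224, "y": -90, "z": -40, "spin": 0, "grip": 10},
    {"x": -260, "y": -105, "z": -25, "spin": 0, "grip": 10},
  ],
  squeeze=120,
)

```text
time: 22.75
ee_pos: [563.3, -230.0, 274.0]
ee_rot: [0.002, 0.577, 0.817, 0.0]
contact_force: [0.9, 0.3, -3.3]
opening: 17.3
```

Emit:
servo_tool(
  plan=[
    {"x": -25, "y": -10, "z": 15, "spin": 0, "grip": 10},
    {"x": -40, "y": -16, "z": 27, "spin": 0, "grip": 10},
    {"x": -46, "y": -18, "z": 34, "spin": 0, "grip": 10},
    {"x": -46, "y": -18, "z": 36, "spin": 0, "grip": 10},
  ],
)

```text
time: 23.15
ee_pos: [562.2, -275.7, 235.7]
ee_rot: [-0.001, 0.576, 0.817, 0.0]
contact_force: [0.3, -0.2, -3.3]
opening: 17.6
```

Run:
```python
from h import *
droop2()
s,im,d=snap('top','t11.png')
m=silhouettes('cassette0','top'); 
for r in m[:7]:
    P=unproj('top',s,d,r['pixels']); print(round(r['score'],2),r['rect'],np.median(P,0).round(),P[:,2].max().round(), [np.round(a) for a in rect(P)])
cv2.imwrite('pics/c11.png',cv2.resize(im[150:280,50:190,::-1],None,fx=4,fy=4,interpolation=3))
```

```text
23.15 [ 562.2 -275.7  235.7] 17.6 F [ 0.3 -0.2 -3.3] M [-0.15 -0.04  0.06]
droop 47.9 z0 -32.5 6811 -59.9
0.65 [129.8, 195.3, 148.0, 201.3] [535. 246.  25.] 33.0 [array([535., 247.]), array([27., 38.]), np.float64(16.0)]
0.59 [128.3, 199.9, 141.8, 204.6] [518. 254.  21.] 28.0 [array([518., 252.]), array([30., 14.]), np.float64(81.0)]
0.57 [127.9, 216.9, 150.4, 229.8] [467. 243.  17.] 26.0 [array([468., 244.]), array([35., 44.]), np.float64(4.0)]
0.44 [133.5, 207.6, 148.6, 217.5] [490. 235.  20.] 32.0 [array([491., 237.]), array([35., 18.]), np.float64(90.0)]
```

View pics/c11.png

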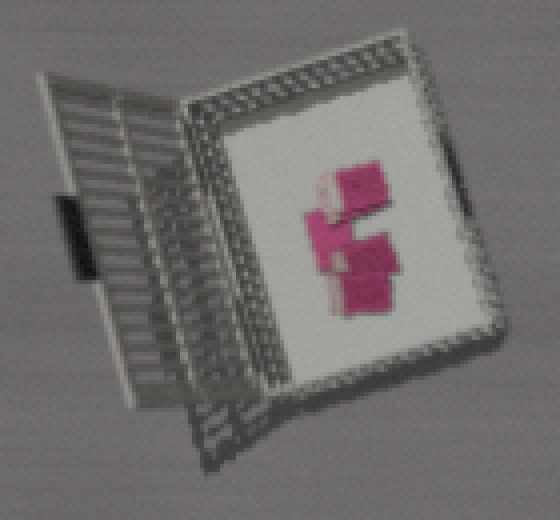

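Four cassettes are plainly visible; a fifth may be under the upper ones. I'll check for pink elsewhere and for the stack heights.

Run:
```python
from h import *
for n in ['top','scene','wrist']:
    s,im,d=snap(n)
    i=im.astype(int); m=(i[:,:,0]-i[:,:,1]>50)&(i[:,:,2]-i[:,:,1]>15)
    k,l,st,c=cv2.connectedComponentsWithStats(m.astype(np.uint8))
    for j in range(1,k):
        if st[j,4]>4: P=unproj(n,s,d,l==j); print(n,st[j].tolist(),np.median(P,0).round() if len(P) else None, P.min(0).round() if len(P) else '')
    if n=='top':
        P=unproj(n,s,d,m); P=P[(P[:,1]>150)]
        B=np.array([512.5,245.8]);a=np.radians(109.5);Rm=np.array([[np.cos(a),np.sin(a)],[-np.sin(a),np.cos(a)]])
        q=(P[:,:2]-B)@Rm.T
        g=np.full((11,11),-1)
        for yy in range(11):
            for xx in range(11):
                k=(abs(q[:,0]-(-50+10*xx))<5)&(abs(q[:,1]-(-50+10*yy))<5)
                if k.sum(): g[yy,xx]=np.median(P[k,2])
        print(g)
        F=unproj(n,s,d,np.ones_like(m)); f=(F[:,:2]-B)@Rm.T; k=(abs(f[:,0])<50)&(abs(f[:,1]-65)<15); print('floor z',np.median(F[k,2]))
        print('scoop region colors', end=' ')
```

```text
top [127, 191, 22, 37, 425] [498. 242.  19.] [455. 218.   8.]
[[-1 -1 -1 -1 -1 -1 -1 -1 -1 -1 -1]
 [-1 -1 -1 -1 21 -1 -1 -1 -1 -1 -1]
 [-1 -1 -1 20 23 27 -1 -1 -1 -1 -1]
 [-1 -1 18 22 25 26 -1 12 13 -1 -1]
 [-1 -1 24 20 23 23 21 13 12 -1 -1]
 [-1 -1 -1 -1 -1 -1 14 13 12 -1 -1]
 [-1 -1 -1 -1 22 20 15 14 14 -1 -1]
 [-1 -1 -1 23 23 22 22 14 14 -1 -1]
 [-1 -1 -1 16 17 17 22 23 -1 -1 -1]
 [-1 -1 -1 -1 18 22 21 21 -1 -1 -1]
 [-1 -1 -1 -1 19 18 16 15 -1 -1 -1]]
floor z 7.028949619397508
scoop region colors scene [356, 175, 23, 30, 343] [499. 245.  22.] [458. 222.  11.]
```

Emit:
servo_tool(
  plan=[
    {"x": 0, "y": 0, "z": 8, "spin": 0, "grip": 10},
    {"x": 0, "y": 0, "z": 18, "spin": 0, "grip": 10},
    {"x": 0, "y": 0, "z": 30, "spin": 0, "grip": 10},
    {"x": 0, "y": 0, "z": 42, "spin": 0, "grip": 10},
    {"x": 0, "y": 0, "z": 55, "spin": 0, "grip": 10},
    {"x": 0, "y": 0, "z": 68, "spin": 0, "grip": 10},
    {"x": 0, "y": 0, "z": 81, "spin": 0, "grip": 10},
    {"x": 0, "y": 0, "z": 94, "spin": 0, "grip": 10},
    {"x": 0, "y": 0, "z": 107, "spin": 0, "grip": 10},
    {"x": 0, "y": 0, "z": 118, "spin": 0, "grip": 10},
  ],
  squeeze=20,
)

```text
time: 24.5
ee_pos: [562.4, -275.9, 118.0]
ee_rot: [0.0, 0.577, 0.817, 0.0]
contact_force: [1.8, -4.1, 4.4]
opening: 17.2
```

Run:
```python
from h import *
droop2()
```

```text
24.5 [ 562.4 -275.9  118. ] 17.2 F [ 1.8 -4.1  4.4] M [0.08 0.1  0.01]
droop 17.5 z0 -27.9 8665 -71.1
```

Emit:
servo_tool(
  plan=[
    {"x": 0, "y": 0, "z": 12, "spin": 0, "grip": 10},
    {"x": 0, "y": 0, "z": 24, "spin": 0, "grip": 10},
    {"x": 0, "y": 0, "z": 36, "spin": 0, "grip": 10},
    {"x": 0, "y": 0, "z": 48, "spin": 0, "grip": 10},
    {"x": 0, "y": 0, "z": 58, "spin": 0, "grip": 10},
    {"x": 0, "y": 0, "z": 66, "spin": 0, "grip": 10},
    {"x": 0, "y": 0, "z": 71, "spin": 0, "grip": 10},
    {"x": 0, "y": 0, "z": 74, "spin": 0, "grip": 10},
  ],
)

```text
time: 25.4
ee_pos: [562.1, -275.5, 43.8]
ee_rot: [-0.0, 0.576, 0.817, -0.0]
contact_force: [-1.5, -2.1, 2.7]
opening: 17.7
```

Run:
```python
from h import *
droop2()
```

```text
25.4 [ 562.1 -275.5   43.8] 17.7 F [-1.5 -2.1  2.7] M [0.41 0.14 0.2 ]
droop 0.7 z0 -27.9 9935 2.1
```

The scoop is flat on the board (0.7°). Release and go up.

Emit:
servo_tool(
  plan=[
    {"x": 0, "y": 0, "z": 0, "spin": 0, "grip": 45},
    {"x": 0, "y": 0, "z": 0, "spin": 0, "grip": 45},
    {"x": -3, "y": 0, "z": -4, "spin": 0, "grip": 45},
    {"x": -6, "y": 0, "z": -30, "spin": 0, "grip": 45},
    {"x": -6, "y": 0, "z": -72, "spin": 0, "grip": 45},
    {"x": -6, "y": 0, "z": -118, "spin": 0, "grip": 0},
    {"x": 0, "y": 0, "z": -165, "spin": 0, "grip": 0},
    {"x": 25, "y": 5, "z": -205, "spin": 0, "grip": 0},
    {"x": 65, "y": 12, "z": -230, "spin": 0, "grip": 0},
    {"x": 110, "y": 20, "z": -245, "spin": 0, "grip": 0},
  ],
  squeeze=60,
)

```text
time: 26.5
ee_pos: [544.3, -164.9, 292.8]
ee_rot: [0.002, 0.577, 0.817, 0.001]
contact_force: [0.4, -0.2, -0.3]
opening: 0.2
```

Run:
```python
from h import *
s,im,d=snap('wrist','w12.png'); print(s['ee_pos'],s['time'])
m=silhouettes('scoop','wrist')
if m: P=unproj('wrist',s,d,m[0]['pixels']); print('wrist scoop',m[0]['score'],[np.round(a,1) for a in rect(P)],np.percentile(P[:,2],[5,50,95]).round())
s,im,d=snap('scene','s12.png'); m=silhouettes('scoop','scene'); 
if m: P=unproj('scene',s,d,m[0]['pixels']); print('scene scoop',m[0]['score'],[np.round(a,1) for a in rect(P)],np.percentile(P[:,2],[5,50,95]).round())
i=im.astype(int); k=(i[:,:,0]-i[:,:,1]>50)&(i[:,:,2]-i[:,:,1]>15); P=unproj('scene',s,d,k); print('pink outside basket',(P[:,1]<120).sum())
cv2.imwrite('pics/c12.png',cv2.resize(im[90:260,60:440,::-1],None,fx=2,fy=2,interpolation=3))
```

```text
[ 544.33082086 -164.86954485  292.78456371] 26.5
wrist scoop 0.8 [array([ 515.7, -149.2]), array([ 98.3, 256.9]), np.float64(18.9)] [25. 27. 69.]
scene scoop 0.97 [array([ 507. , -153.1]), array([119.8, 262.8]), np.float64(17.8)] [24. 29. 69.]
pink outside basket 0
```

View pics/c12.png

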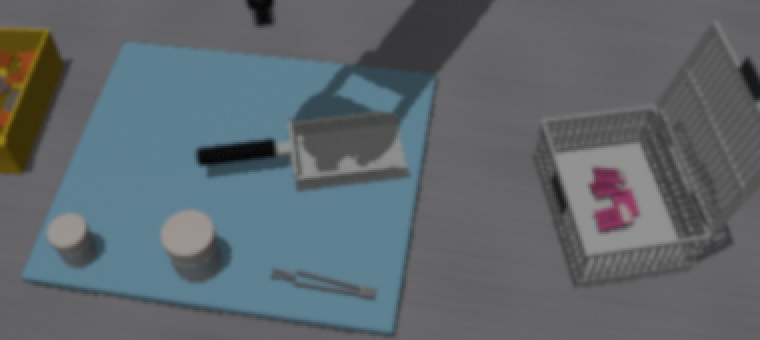

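The scoop lies empty and flat on the board, no pink shows outside the basket, and the bystanders are in place. Next, over and behind the lid.

Emit:
servo_tool(
  plan=[
    {"x": 45, "y": 10, "z": 0, "spin": 0, "grip": 0},
    {"x": 90, "y": 20, "z": 0, "spin": 0, "grip": 0},
    {"x": 135, "y": 30, "z": 0, "spin": 0, "grip": 0},
    {"x": 180, "y": 40, "z": 0, "spin": 0, "grip": 0},
    {"x": 225, "y": 50, "z": -5, "spin": 0, "grip": 0},
    {"x": 270, "y": 60, "z": -5, "spin": 0, "grip": 0},
    {"x": 315, "y": 70, "z": -5, "spin": 0, "grip": 0},
    {"x": 360, "y": 80, "z": -5, "spin": 0, "grip": 0},
    {"x": 405, "y": 90, "z": -5, "spin": 0, "grip": 0},
    {"x": 450, "y": 100, "z": -5, "spin": 0, "grip": 0},
  ],
)

```text
time: 27.7
ee_pos: [487.7, 293.0, 293.3]
ee_rot: [-0.0, 0.577, 0.817, -0.001]
contact_force: [0.3, -0.3, 0.6]
opening: -0.4
```

Emit:
servo_tool(
  plan=[
    {"x": 45, "y": 4, "z": 0, "spin": 0, "grip": 0},
    {"x": 85, "y": 7, "z": 0, "spin": 0, "grip": 0},
    {"x": 115, "y": 7, "z": 0, "spin": 0, "grip": 0},
    {"x": 130, "y": 7, "z": 0, "spin": 0, "grip": 0},
    {"x": 133, "y": 7, "z": 0, "spin": 0, "grip": 0},
    {"x": 133, "y": 7, "z": 0, "spin": 0, "grip": 0},
  ],
)

```text
time: 28.3
ee_pos: [450.1, 419.0, 293.9]
ee_rot: [0.0, 0.577, 0.817, -0.0]
contact_force: [0.7, -0.4, -0.1]
opening: 0.2
```

```bash
cat >> h.py <<'E'
def bc(p):
    B=np.array([512.5,245.8]);a=np.radians(109.5);Rm=np.array([[np.cos(a),np.sin(a)],[-np.sin(a),np.cos(a)]])
    p=np.atleast_2d(p); return np.c_[(p[:,:2]-B)@Rm.T,p[:,2]]
E
python3 - <<'E'
from h import *
s,im,d=snap('scene'); print(s['time'],bc(s['ee_pos']),s['contact_force'])
for n in ['scene','wrist']:
    s,im,d=snap(n); m=silhouettes('lid',n)
    if m:
        P=bc(unproj(n,s,d,m[0]['pixels'])); P=P[(P[:,2]>100)&(P[:,0]>60)&(P[:,0]<200)]
        print(n,m[0]['score'],len(P),np.percentile(P,[1,99],axis=0).round())
        if len(P)>9: print(np.polyfit(P[:,2],P[:,0],1))
E
```

```text
28.3 [[184.06487542   1.00646499 293.93647026]] [ 0.70384615 -0.3783985  -0.11380439]
scene 0.96 2341 [[ 82. -99. 102.]
 [117.  99. 242.]]
[ 0.24278918 58.30708556]
wrist 0.6 3729 [[ 85. -99. 102.]
 [116.  99. 227.]]
[ 0.25326446 58.70975675]
```

The lid plane is found: edge at basket x ≈ 118, z ≈ 225–240, centred in y. Descend behind it and push.

Emit:
servo_tool(
  plan=[
    {"x": 0, "y": 1, "z": 35, "spin": 0, "grip": 0},
    {"x": 0, "y": 1, "z": 70, "spin": 0, "grip": 0},
    {"x": 0, "y": 1, "z": 95, "spin": 0, "grip": 0},
    {"x": -12, "y": 1, "z": 104, "spin": 0, "grip": 0},
    {"x": -30, "y": 1, "z": 104, "spin": 0, "grip": 0},
    {"x": -48, "y": 1, "z": 104, "spin": 0, "grip": 0},
    {"x": -64, "y": 1, "z": 104, "spin": 0, "grip": 0},
    {"x": -80, "y": 1, "z": 104, "spin": 0, "grip": 0},
    {"x": -96, "y": 1, "z": 104, "spin": 0, "grip": 0},
    {"x": -112, "y": 1, "z": 104, "spin": 0, "grip": 0},
  ],
)

```text
time: 29.55
ee_pos: [488.4, 313.5, 190.9]
ee_rot: [0.0, 0.576, 0.817, 0.0]
contact_force: [-0.1, 1.5, -1.2]
opening: -0.1
```

Run:
```python
from h import *
for n in ['scene']:
    s,im,d=snap(n); print(s['time'],bc(s['ee_pos']),s['contact_force']); m=silhouettes('lid',n)
    if m:
        P=bc(unproj(n,s,d,m[0]['pixels'])); P=P[(P[:,2]>90)&(P[:,0]>-100)&(P[:,0]<200)]
        print(n,m[0]['score'],len(P),np.percentile(P,[1,99],axis=0).round()); print(np.polyfit(P[:,2],P[:,0],1))
```

```text
29.55 [[7.18723150e+01 1.12135669e-01 1.90870684e+02]] [-0.05913234  1.49434996 -1.2444838 ]Traceback (most recent call last):
  File "<stdin>", line 6, in <module>
    return _quantile_unchecked(
        a, q, axis, out, overwrite_input, method, keepdims, weights)
    return _ureduce(a,
                    func=_quantile_ureduce_func,
    ...<5 lines>...
                    overwrite_input=overwrite_input,
                    method=method)
    r = func(a, **kwargs)
    result = _quantile(arr,
                       quantiles=q,
    ...<2 lines>...
                       out=out,
                       weights=wgt)
    slices_having_nans = np.isnan(arr[-1, ...])
                                  ~~~^^^^^^^^^
IndexError: index -1 is out of bounds for axis 0 with size 0
```

Emit:
servo_tool(
  plan=[
    {"x": -16, "y": 0, "z": 0, "spin": 0, "grip": 0},
    {"x": -32, "y": 0, "z": 0, "spin": 0, "grip": 0},
    {"x": -48, "y": 0, "z": 2, "spin": 0, "grip": 0},
    {"x": -62, "y": 0, "z": 10, "spin": 0, "grip": 0},
    {"x": -75, "y": 0, "z": 20, "spin": 0, "grip": 0},
    {"x": -86, "y": 0, "z": 33, "spin": 0, "grip": 0},
    {"x": -95, "y": 0, "z": 47, "spin": 0, "grip": 0},
    {"x": -102, "y": 0, "z": 62, "spin": 0, "grip": 0},
    {"x": -108, "y": 0, "z": 76, "spin": 0, "grip": 0},
    {"x": -113, "y": 0, "z": 90, "spin": 0, "grip": 0},
  ],
)

```text
time: 30.65
ee_pos: [525.6, 208.0, 98.8]
ee_rot: [-0.0, 0.576, 0.817, -0.0]
contact_force: [-0.5, 0.4, 1.0]
opening: -0.0
```

Emit:
servo_tool(
  plan=[
    {"x": -4, "y": 0, "z": 8, "spin": 0, "grip": 0},
    {"x": -6, "y": 0, "z": 14, "spin": 0, "grip": 0},
    {"x": -6, "y": 0, "z": 17, "spin": 0, "grip": 0},
    {"x": -6, "y": 0, "z": 18, "spin": 0, "grip": 0},
  ],
)

```text
time: 31.05
ee_pos: [528.0, 202.3, 84.3]
ee_rot: [0.0, 0.576, 0.817, -0.0]
contact_force: [-8.9, -5.3, 15.6]
opening: -0.1
```

15 N at z = 84: the lid is on the rim. Retreat and check.

Emit:
servo_tool(
  plan=[
    {"x": 0, "y": 0, "z": -5, "spin": 0, "grip": 0},
    {"x": 0, "y": 0, "z": -25, "spin": 0, "grip": 0},
    {"x": 0, "y": 0, "z": -60, "spin": 0, "grip": 0},
    {"x": -20, "y": 0, "z": -105, "spin": 0, "grip": 0},
    {"x": -60, "y": 0, "z": -145, "spin": 0, "grip": 0},
    {"x": -105, "y": 0, "z": -170, "spin": 0, "grip": 0},
    {"x": -150, "y": 0, "z": -185, "spin": 0, "grip": 0},
    {"x": -190, "y": 0, "z": -190, "spin": 0, "grip": 0},
    {"x": -205, "y": 0, "z": -190, "spin": 0, "grip": 0},
  ],
)

```text
time: 31.95
ee_pos: [597.8, 5.9, 274.0]
ee_rot: [0.002, 0.578, 0.816, 0.001]
contact_force: [0.0, 0.2, -0.4]
opening: 0.1
```

Run:
```python
from h import *
for n in ['top','scene','wrist']:
    s,im,d=snap(n,'f_'+n+'.png'); P=bc(unproj(n,s,d,d>0))
    Q=P[(abs(P[:,0])<90)&(abs(P[:,1])<95)&(P[:,2]>60)&(P[:,2]<200)]
    if len(Q)>50:
        A=np.c_[Q[:,0],np.ones(len(Q))]; k=np.linalg.lstsq(A,Q[:,2],rcond=None)[0]
        print(n,len(Q),'slope',k.round(3),np.percentile(Q,[1,50,99],axis=0).round().tolist())
s=state(); print(s['time'],s['contact_force'])
a=cv2.imread('pics/f_scene.png')[90:260,60:440]; cv2.imwrite('pics/c13.png',cv2.resize(a,None,fx=2,fy=2,interpolation=3))
```

```text
top 2725 slope [3.0000e-03 8.2485e+01] [[-87.0, -94.0, 76.0], [-2.0, 2.0, 83.0], [77.0, 94.0, 88.0]]
scene 2936 slope [6.0000e-03 8.3033e+01] [[-86.0, -94.0, 63.0], [-3.0, -5.0, 84.0], [79.0, 94.0, 87.0]]
32.1 [0.13338661 0.73187179 0.08222388]
```

View pics/c13.png

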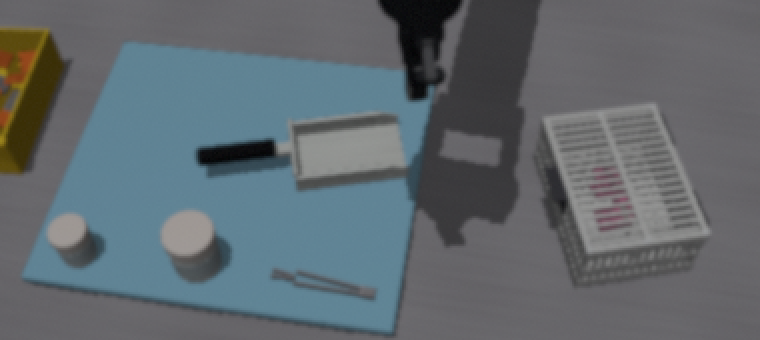

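Emit:
servo_tool(
  plan=[
    {"x": 0, "y": 0, "z": 0, "spin": 0, "grip": 0},
    {"x": 0, "y": 0, "z": 0, "spin": 0, "grip": 0},
  ],
)

```text
time: 32.3
ee_pos: [596.3, 11.1, 272.2]
ee_rot: [-0.0, 0.575, 0.818, 0.0]
contact_force: [-0.2, -0.4, 0.2]
opening: 0.0
```

```bash
python3 -c "
from station import *
print(sign_off())"
```

```text
the job is handed in; nothing more can be done
None
```

I tipped the cassettes into the basket, set the empty scoop back flat on the board, pushed the lid shut and handed the job in at about 32 s; `sign_off` gave no verdict. The tool can't tilt, so I held the scoop by the rear end of its grip. Opening the fingers slightly let it pivot down to about 48° over the basket.

**Last checks:**
- **Lid:** its slope measured 0.003–0.006 rad, with its top at about 83 mm.
- **Scoop:** it was 0.7° from level just before release, and the last picture shows it empty and flat on the board.
- **Bystanders:** the jars and forceps look unmoved in the last picture, which I judged by eye only.
- **Cassettes:** I could see only four separately in the basket. The measured heights show stacking, and no pink shows in the scoop or on the board. I take the fifth to be under the others, but I did not see it directly.

**What failed on the way:** the first grasp, at the middle of the grip, would not pivot even at 20 N. A second one at the grip's rear edge slipped at 120 N. I set the scoop down on the board and regrasped each time; neither try spilled any cassettes.

I viewed 13 pictures, three over the budget of 10.

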